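Turn the washing-machine shim over on the flip stand

TASK

The yellow washing-machine shim lies wrong way round, black rubber side up. Carry it level over the orange edge of the flip stand and drop it from three centimetres or so above so that the edge catches one side of it and it flips in the fall, coming to rest flat in the stand's tray with its rubber side down and yellow side up. Do not turn it over with the gripper, and leave the blue shim, which is already the right way up, where it lies.

Things in the scene. Friction and masses are not known exactly. Their poses are not given: they have to be found in the camera images.
- yellow_shim: square shim, 50 x 50 x 9 mm, about 90 g: yellow painted plate (5 mm) bonded to black rubber (4 mm). Starts flat on the counter, rubber up: black top with a yellow spot, yellow round the lower rim. Origin at its centre (4.5 mm above the counter); x, y along its sides; z out of the rubber face (up at first, down once turned over). Grip it by any two opposite sides.
- blue_shim: shim of the same size, blue, already right way up (blue face with a steel ring on top, rubber beneath), lying on the counter; not to be disturbed. Origin at its centre; z points out of the blue face.
- flip_stand: grey flip stand fixed to the counter, 195 mm (x) by 116 mm (y). Origin on the counter under the middle of its orange edge. Steel ramp rises from x = +72 mm to that edge at x = 0. Before and below the edge lies the tray: felt floor at 8 mm, open from x = -114 mm to beneath the ramp, 104 mm wide; walls 30 mm high; posts by the ramp 92 mm high
- edge (a point): middle of the top of the stand's orange edge: 6 mm thick, 110 mm above the counter (the highest part), y -55 to +55 mm; axes as the stand's (y along the edge, -x out over the tray). A level shim, sides parallel to the edge, let go with its underside 20 to 40 mm above the edge and its centre 10 to 20 mm beyond it in -x, turns over once; from 60 mm up it may turn too far
Not all that is in view belongs to the job. Of the things that look like the yellow_shim, take the one that is farthest to the robot's right at the start.

How it is judged:
On the way:
1. the yellow shim is held above the stand's edge, still rubber side up (z of yellow_shim in the frame of flip_stand above 0.115 m and horizontal distance between yellow_shim and edge below 0.055 m and angle between yellow_shim's own z axis and vertical below 0.7 rad), for 0.1 s.
At the end, for the whole second after the job is handed in: the yellow shim rests still and flat (within 10 degrees) on the felt floor of the stand's tray with its rubber side down, and the blue shim is within 20 mm of where it lay (angle between yellow_shim's own z axis and vertical above 2.967 rad and x of yellow_shim in the frame of flip_stand between -0.114 and 0.05 m and y of yellow_shim in the frame of flip_stand between -0.052 and 0.052 m and z of yellow_shim in the frame of flip_stand between 0.005 and 0.022 m and linear speed of yellow_shim below 0.02 m/s and distance of blue_shim from where it was at the start of the episode below 0.02 m); the robot touches nothing.
It fails at once if the gripper or arm touches the yellow shim while it stands steeper than about 57 degrees (turning it over by hand) ((contact force between yellow_shim and the fingers above 0.3 N or contact force between yellow_shim and the arm above 0.3 N) and angle between yellow_shim's own z axis and vertical between 1 and 2.14 rad).
It fails at once if the blue shim is moved by more than 20 mm (distance of blue_shim from where it was at the start of the episode above 0.02 m).
It also fails if it takes over 43 s, if anything falls off the work surface, if the arm or the gripper's body presses on something with over 40 N, if the wrist force passes 120 N, or if a joint passes its speed limit or range.

ROBOT

A 7-joint arm with a two-finger parallel gripper is mounted at the origin on a cart in front of the work surface, level with it; the furniture and walls round the work are solid. World frame = base frame: x ahead of the robot, y to its left, z up, the work surface at z = 0. Lengths are in m, angles in rad, forces in N, time in s.
With the tool pointing down it reaches from about 0.425 to 0.925 m from the base axis. Payload 6.8 kg.
Tool frame: the origin (TCP) lies at the very end of the fingers, on their centre line; the grasp point (between the pads) lies r.pinch_z behind it (r.pinch_z is the distance from the TCP to the grasp point, in m); z points along the fingers, y is the line along which they close (so a half turn about z gives the same grasp; the last joint's range is limited). The gripper opens to 85 mm and grips with 20 to 120 N. Pads are 22 mm wide; open, the fingers measure 114 mm over their backs; the gripper's body (76 mm by 85 mm) begins 54 mm behind the grasp point. The pads swing forward as they close: fully open they stand 13 mm farther back than shut.
Start: joints at [-1.25, 0.477, 0.022, 1.555, -0.011, 1.109, -0.083], TCP at [0.281, 0.614, 0.192] pointing down, gripper open.
Joint ranges: [-2.96, 2.96], [-0.34, 2.1], [-1.41, 1.46], [0.24, 2.44], [-1.37, 4.51], [0.17, 1.92], [-2.96, 2.96]. Speed limits (rad/s): [2.39, 2.39, 3.14, 3.14, 3.14, 3.14, 3.14].

INTERFACE

Orientations are given as a rotation vector (axis times angle).
In Python, from bench import status, grab_frame, camera_model, r gives the robot as it stands. The module is installed in compiled form; this text tells all that it offers.
- The arm moves only by the shell command python3 -m creep 'ROWS' [FORCE]. ROWS is text: rows parted by semicolons, each of 7 numbers parted by spaces: the turn, a rotation vector about the tool's x, y, z in rad, then the shift along the tool's x, y, z in mm, then the opening, from -1 (shut) to 1 (fully open). In form: rx ry rz tx ty tz fingers; .... A call has 1 to 10 rows; each row is the pose to reach, as a shift and turn from the pose commanded when the call began, along the tool's axes at that moment; what a row does not reach only later rows make up. A row lasts 1/8 s, in which the tool goes at most 62.5 mm and 10.7 degrees, less where a joint would pass 70% of its speed; a pose out of reach is approached as far as the arm can. A call with a gripper value outside its range is refused whole. The fingers move at their own pace and stop on an object; FORCE is the grip in N (left out, the last holds). Time passes only in rows, so rows that repeat a pose let the fingers close. It gives the time, the measured TCP pose, the force, the opening and the grip force at its end, in the units of the state.
- status.get_obs(): the state, without advancing time (a new reading comes with each control period).
- grab_frame(name): name is "scene" or "top" or "wrist"; returns (picture, depth): 384x512x3 uint8, red, green, blue; 384x512 float32, m along the optical axis (not along the pixel's ray), 0 where there is no reading.
- camera_model(name): a dict with "K" (3x3 intrinsics, pixels), "rvec" (rotation vector, rad) and "tvec" (3), from world to camera coordinates, as OpenCV has them. Camera axes: x right, y down, z forward; pixel columns grow to the right and rows downward; lengths in m; the calibration is good to about 2 mm. The wrist camera is an equidistant fisheye: a pixel r from the principal point sees the ray r / f radians off the axis. A picture is of the moment at which its call begins: read the wrist's pose just before it. camera_model takes no time and is no camera call; for the wrist camera it gives the pose at the moment of the call.
- r.hand_in(): hands the job in; it is judged then, once.
The state is a dict: "clock": time; "joints": joint angles; "qvel": joint speeds; "tau": joint torques, N m; "tcp_pos": TCP position; "orientation": TCP orientation; "contact_force": force on the tool from outside, world axes, zero at the start; "moment": the same for the moment, N m; "grip_width": finger opening in m; "gripper_force": force on a finger pad.
Only numpy, scipy, OpenCV 4.12 (cv2) and the standard library are available. Lean on these libraries where they do the work, as an engineer would, in place of code of your own. Each camera call takes 0.05 s, during which the arm holds its last target. There are 200 camera calls.

## Working session

There is one attempt and no reset: what is moved stays moved. The work goes in short steps, Python scripts to look and compute and a shell command to move; the robot and the scene stay as the last step left them, time stands still between calls to the robot, and variables do not carry over. Pictures are saved under pics/ and viewed, at most 10 in all, crops included, and the job is handed in when it is done.

```bash
mkdir -p pics
cat > h.py <<'E'
import numpy as np, cv2
from bench import status, grab_frame, camera_model, r
def pts(name, depth):
    m=camera_model(name);K=np.array(m["K"]);R=cv2.Rodrigues(np.array(m["rvec"],float))[0];t=np.array(m["tvec"],float).ravel()
    v,u=np.mgrid[:depth.shape[0],:depth.shape[1]]
    c=np.stack([(u-K[0,2])/K[0,0],(v-K[1,2])/K[1,1],np.ones_like(u)],-1)*depth[...,None]
    return (c-t)@R
def ray(name,u,v,z):
    m=camera_model(name);K=np.array(m["K"]);R=cv2.Rodrigues(np.array(m["rvec"],float))[0];t=np.array(m["tvec"],float).ravel()
    o=-R.T@t; d=R.T@np.array([(u-K[0,2])/K[0,0],(v-K[1,2])/K[1,1],1]); return o+d*(z-o[2])/d[2]
E
python3 - <<'E'
from h import *
for n in("top","scene"):
    p,d=grab_frame(n); cv2.imwrite(f"pics/{n}.png",p[...,::-1]); np.savez(f"{n}.npz",p=p,d=d)
s=status.get_obs(); print({k:np.round(v,3) for k,v in s.items()}, r.pinch_z)
E
```

```text
{'clock': np.float64(0.1), 'joints': array([-1.25 ,  0.478,  0.022,  1.556, -0.011,  1.109, -0.083]), 'qvel': array([ 0.001, -0.003, -0.001, -0.003,  0.   ,  0.001,  0.002]), 'tau': array([ 4.0000e-03, -5.9776e+01,  1.6140e+00, -2.8196e+01,  1.3000e-02,
        5.0000e-03,  0.0000e+00]), 'tcp_pos': array([0.28 , 0.613, 0.191]), 'orientation': array([-6.680e-01, -3.069e+00,  3.000e-03]), 'contact_force': array([0.454, 0.04 , 0.286]), 'moment': array([ 0.024, -0.007, -0.014]), 'gripper_force': np.float64(0.0), 'grip_width': np.float64(0.085)} 0.0187
```

View pics/top.png

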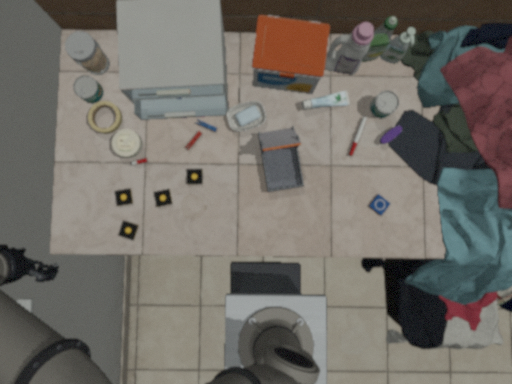

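View pics/scene.png

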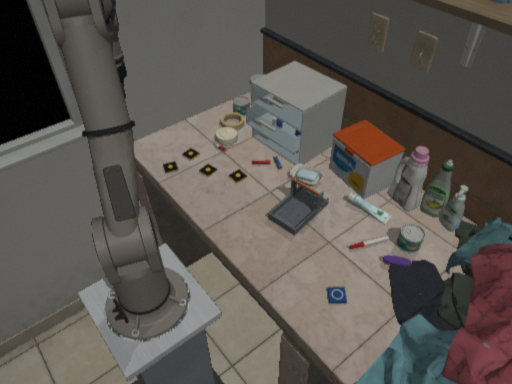

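Top view: look-alikes at (123,197), (163,198), (194,177) and (128,230). The robot's right is image right, so the one meant should be (194,177). The stand is at about (280,160) with its orange edge at (281,147), and the blue shim is at (379,204).

Run:
```python
from h import *
z=np.load("top.npz");p,d=z["p"],z["d"];P=pts("top",d)
hsv=cv2.cvtColor(p,cv2.COLOR_RGB2HSV)
for (u,v) in [(123,197),(163,198),(194,177),(128,230)]:
    print((u,v),ray("top",u,v,.009).round(3),P[v,u].round(3))
u0,v0=194,177
m=np.zeros(p.shape[:2],np.uint8); m[v0-14:v0+15,u0-14:u0+15]=1
g=p.max(-1); k=((g<70)|((hsv[...,1]>150)&(hsv[...,0]<35)&(hsv[...,0]>15))).astype(np.uint8)*m
c=max(cv2.findContours(k,0,1)[0],key=cv2.contourArea)
q=cv2.minAreaRect(c);b=cv2.boxPoints(q);W=np.array([ray("top",*x,.009) for x in b])
print(q,W.round(3),W.mean(0).round(4),[np.linalg.norm(W[i]-W[i-1]).round(4) for i in range(4)],np.degrees(np.arctan2(*(W[1]-W[0])[1::-1])))
# edge
print("P range");
k=((hsv[...,0]<16)&(hsv[...,1]>120)&(g>90)).astype(np.uint8); k[:125]=0;k[160:]=0;k[:,:250]=0;k[:,310:]=0
c=max(cv2.findContours(k,0,1)[0],key=cv2.contourArea);q=cv2.minAreaRect(c);W=np.array([ray("top",*x,.11) for x in cv2.boxPoints(q)])
print(q,W.round(3),W.mean(0).round(4)); kk=k>0;print(np.median(P[kk],0),P[kk][:,2].max())
# stand height pts
S=P[120:200,245:315].reshape(-1,3);S=S[(S[:,2]>.02)&(S[:,2]<.13)]
print(cv2.minAreaRect(S[:,:2].astype(np.float32)))
pp,dd=np.load("scene.npz")["p"],0
a=cv2.resize(p[155:245,100:220],None,fx=4,fy=4,interpolation=2);b=cv2.resize(p[115:205,240:320],None,fx=4,fy=4,interpolation=2)
cv2.imwrite("pics/crop.png",np.hstack([a,b])[...,::-1])
```

```text
(123, 197) [0.454 0.49  0.009] [0.454 0.489 0.012]
(163, 198) [0.452 0.363 0.009] [0.452 0.363 0.009]
(194, 177) [0.521 0.266 0.009] [0.52  0.265 0.015]
(128, 230) [0.35  0.47  0.009] [0.35  0.468 0.013]
((194.0, 176.5), (13.0, 14.0), 90.0) [[0.543 0.289 0.009]
 [0.543 0.244 0.009]
 [0.502 0.243 0.009]
 [0.501 0.288 0.009]] [0.5223 0.2657 0.009 ] [np.float64(0.0418), np.float64(0.0448), np.float64(0.0418), np.float64(0.0447)] -89.26604934305655
P range
((280.4650573730469, 146.73800659179688), (2.114619255065918, 35.485958099365234), 82.40535736083984) [[ 0.598  0.05   0.11 ]
 [ 0.613 -0.054  0.11 ]
 [ 0.607 -0.054  0.11 ]
 [ 0.592  0.049  0.11 ]] [ 0.6025 -0.002   0.11  ]
[ 0.60541576 -0.01088808  0.10882266] 0.11496342205013325
((0.5997203588485718, 0.013140127062797546), (0.23604397475719452, 0.15401329100131989), 9.823834419250488)
```

View pics/crop.png

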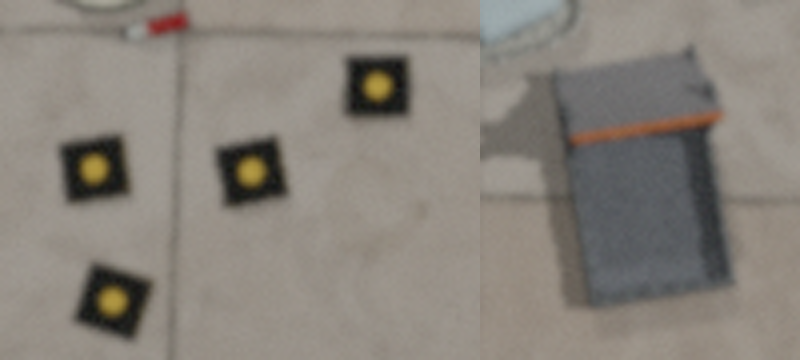

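The enlarged crop confirms it: the target is the top-right shim, black with a yellow spot, at world (0.521, 0.266). Its 9 mm top height is plausible and it lies square to the world axes. The stand's edge is at (0.6025, -0.002) with yaw of about 8°. Now I'll move above the shim.

```bash
python3 -m creep '0 0 -0.43 -363 -215 90 1;0 0 -0.43 -363 -215 90 1;0 0 -0.43 -363 -215 90 1;0 0 -0.43 -363 -215 90 1;0 0 -0.43 -363 -215 90 1;0 0 -0.43 -363 -215 90 1;0 0 -0.43 -363 -215 90 1;0 0 -0.43 -363 -215 90 1;0 0 -0.43 -363 -215 90 1' 40
python3 - <<'E'
from h import *
s=status.get_obs();m=camera_model("wrist")
p,d=grab_frame("wrist");p0=p.copy()
R=cv2.Rodrigues(np.array(m["rvec"],float))[0];t=np.array(m["tvec"],float).ravel();K=np.array(m["K"])
T=cv2.Rodrigues(s["orientation"])[0];print(s["tcp_pos"].round(4),T.round(3),s["clock"])
hsv=cv2.cvtColor(p,cv2.COLOR_RGB2HSV)
k=((hsv[...,0]>15)&(hsv[...,0]<35)&(hsv[...,1]>130)&(hsv[...,2]>90)).astype(np.uint8)
for c in cv2.findContours(k,0,1)[0]:
    if cv2.contourArea(c)<20: continue
    q=c.reshape(-1,2).mean(0); e=(q-[K[0,2],K[1,2]]);rr=np.hypot(*e);th=rr/K[0,0]
    dr=R.T@np.array([*(np.sin(th)*e/rr),np.cos(th)]);o=-R.T@t;print(q,cv2.contourArea(c),(o+dr*(.009-o[2])/dr[2]).round(4))
cv2.imwrite("pics/w1.png",p0[...,::-1])
E
```

```text
clock: 1.23
tcp_pos: [0.5209, 0.2678, 0.1014]
orientation: [0.002, -3.141, -0.0]
contact_force: [-0.9, 0.4, 0.2]
grip_width: 0.0851
gripper_force: 0.0
[0.5209 0.2678 0.1014] [[-1.    -0.001 -0.001]
 [-0.001  1.     0.   ]
 [ 0.001  0.    -1.   ]] 1.225
[254.86792453 184.13207547] 268.5 [0.5237 0.2644 0.009 ]
[461.5  123.45] 145.0 [0.4541 0.4887 0.009 ]
[358.96153846 113.        ] 256.0 [0.4535 0.3634 0.009 ]
[441.58888889 125.        ] 60.0 [0.4583 0.4604 0.009 ]
[448.12195122  27.24390244] 145.5 [0.3493 0.4699 0.009 ]
[433.85106383  32.65248227] 52.5 [0.3598 0.4499 0.009 ]
```

View pics/w1.png

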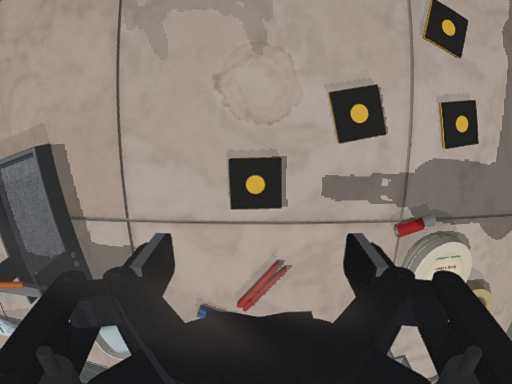

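The wrist view shows the shim at pixel (255,184), i.e. (0.5237, 0.2644). That agrees with the top view within 2 mm, and it is square to the fingers. Descend and grip.

```bash
python3 -m creep '0 0 0 -2 -3 50 1;0 0 0 -2 -3 85 1;0 0 0 -2 -3 101 1;0 0 0 -2 -3 101 1;0 0 0 -2 -3 101 -1;0 0 0 -2 -3 101 -1;0 0 0 -2 -3 101 -1;0 0 0 -2 -3 101 -1;0 0 0 -2 -3 101 -1;0 0 0 -2 -3 101 -1' 40
```

```text
clock: 2.52
tcp_pos: [0.5234, 0.2644, 0.0007]
orientation: [0.002, -3.142, -0.0]
contact_force: [0.3, 0.0, 0.2]
grip_width: 0.0002
gripper_force: 0.0
```

The fingers shut on nothing, so I'll look.

Run:
```python
from h import *
p,d=grab_frame("wrist");a,_=grab_frame("scene");b,_=grab_frame("top")
cv2.imwrite("pics/w2.png",np.hstack([cv2.resize(p,(400,300)),cv2.resize(a[130:220,150:270],(400,300))])[...,::-1])
```

```text
(no output)
```

View pics/w2.png

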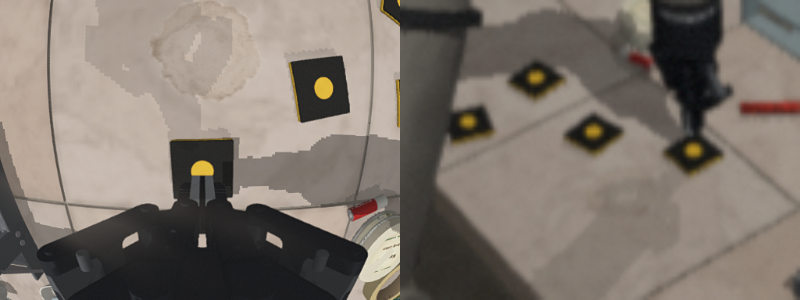

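Run:
```python
from h import *
s=status.get_obs();m=camera_model("wrist");p,d=grab_frame("wrist")
R=cv2.Rodrigues(np.array(m["rvec"],float))[0];t=np.array(m["tvec"],float).ravel();K=np.array(m["K"])
for u in(230,250,254,258,262,275):
  for v in range(170,262,8):
    e=np.array([u-K[0,2],v-K[1,2]]);rr=np.hypot(*e);th=rr/K[0,0]
    c=np.array([*(np.tan(th)*e/rr),1])*d[v,u]
    if u in(230,254,258): print(u,v,((c-t)@R).round(4),p[v,u])
print(s["tcp_pos"],s["joints"].round(3))
```

```text
230 170 [4.942e-01 2.464e-01 3.000e-04] [174 161 151]
230 178 [0.4992 0.2464 0.001 ] [111  95  65]
230 186 [0.5021 0.2471 0.0101] [42 42 40]
230 194 [0.5072 0.247  0.01  ] [41 40 40]
230 202 [0.4579 0.2643 0.1837] [39 39 38]
230 210 [0.5176 0.2467 0.0097] [40 39 39]
230 218 [0.5225 0.2467 0.0107] [42 41 39]
230 226 [0.5283 0.2464 0.0096] [43 43 42]
230 234 [0.5335 0.2463 0.0104] [43 42 41]
230 242 [0.5168 0.2511 0.0579] [52 52 51]
230 250 [0.5167 0.2519 0.0666] [46 43 41]
230 258 [0.5114 0.2536 0.0839] [51 47 46]
254 170 [0.4941 0.2615 0.0011] [175 163 152]
254 178 [0.4987 0.2616 0.0033] [120  99  50]
254 186 [0.5022 0.2616 0.0098] [43 42 41]
254 194 [0.5072 0.2616 0.0097] [43 42 40]
254 202 [0.5125 0.2616 0.0092] [43 42 41]
254 210 [0.5174 0.2616 0.01  ] [226 188  64]
254 218 [0.5228 0.2616 0.0096] [228 190  66]
254 226 [0.5129 0.2622 0.0476] [77 81 87]
254 234 [0.5128 0.2623 0.0578] [82 84 85]
254 242 [0.5125 0.2624 0.0669] [84 86 86]
254 250 [0.513  0.2625 0.0738] [86 87 88]
254 258 [0.5145 0.2626 0.078 ] [101 103 103]
258 170 [0.4941 0.264  0.001 ] [175 163 152]
258 178 [0.4984 0.2641 0.0047] [116  95  50]
258 186 [0.5019 0.2641 0.0109] [42 41 40]
258 194 [0.5071 0.2641 0.0103] [44 44 41]
258 202 [0.5122 0.2641 0.01  ] [41 39 39]
258 210 [0.5172 0.2641 0.0104] [226 187  64]
258 218 [0.5224 0.2641 0.0107] [226 188  64]
258 226 [0.5129 0.2641 0.0475] [19 21 28]
258 234 [0.5125 0.2641 0.0583] [25 24 24]
258 242 [0.5121 0.2642 0.0679] [28 30 30]
258 250 [0.5128 0.2642 0.074 ] [32 32 31]
258 258 [0.5143 0.2642 0.0784] [42 39 40]
[0.52333781 0.26442182 0.0006398 ] [-0.588  0.575  0.019  1.911 -0.017  0.655  1.012]
```

The tips sit about 42 mm above the counter although the reported TCP z is about 0. The real fingertips are therefore well short of the nominal TCP, and the shim was not touched. I'll pin down the tip height before redoing the grasp.

```bash
cat >> h.py <<'E'
def wpts():
    m=camera_model("wrist");p,d=grab_frame("wrist")
    R=cv2.Rodrigues(np.array(m["rvec"],float))[0];t=np.array(m["tvec"],float).ravel();K=np.array(m["K"])
    v,u=np.mgrid[:384,:512];e=np.stack([u-K[0,2],v-K[1,2]],-1);rr=np.hypot(e[...,0],e[...,1])+1e-9
    th=np.minimum(rr/K[0,0],1.5);c=np.concatenate([np.tan(th)[...,None]*e/rr[...,None],np.ones((384,512,1))],-1)*d[...,None]
    return p,(c-t)@R
E
python3 -m creep '0 0 0 0 0 -5 -1;0 0 0 0 0 -10 -1;0 0 0 0 0 -10 0.18;0 0 0 0 0 -10 0.18;0 0 0 0 0 -10 0.18;0 0 0 0 0 -10 0.18'
python3 - <<'E'
from h import *
p,P=wpts();t=status.get_obs()["tcp_pos"]
Q=P-t; k=(np.abs(Q[...,0])<.02)&(np.abs(Q[...,1])<.06)&(P[...,2]>.02)&(P[...,2]<.12)
for a in np.arange(-.05,.05,.005):
    j=k&(Q[...,1]>a)&(Q[...,1]<a+.005)
    if j.sum()>5: print(round(a,3),j.sum(),"zmin rel tcp",np.percentile(Q[j][:,2],[2,10,50]).round(4),"x",np.percentile(Q[j][:,0],[10,50]).round(4))
cv2.imwrite("pics/w3.png",p[...,::-1])
E
```

```text
clock: 3.48
tcp_pos: [0.5233, 0.2644, 0.0105]
orientation: [0.002, -3.141, 0.0]
contact_force: [-0.9, -0.6, -0.1]
grip_width: 0.0503
gripper_force: 0.0
-0.05 1382 zmin rel tcp [0.0894 0.0948 0.1   ] x [-0.0117 -0.0046]
-0.045 649 zmin rel tcp [0.0861 0.0898 0.0974] x [-0.0069 -0.0038]
-0.04 512 zmin rel tcp [0.0531 0.0591 0.0921] x [-0.0118 -0.0065]
-0.035 525 zmin rel tcp [0.0506 0.06   0.0901] x [-0.013  -0.0116]
-0.03 1418 zmin rel tcp [0.0459 0.0523 0.0742] x [-0.0118 -0.0088]
-0.025 180 zmin rel tcp [0.0497 0.0571 0.0956] x [-0.0168 -0.0114]
-0.02 7 zmin rel tcp [0.1074 0.1074 0.1085] x [-0.0169 -0.0167]
0.015 12 zmin rel tcp [0.1067 0.1071 0.1087] x [-0.017  -0.0167]
0.02 209 zmin rel tcp [0.046  0.0542 0.0802] x [-0.0167 -0.0107]
0.025 1408 zmin rel tcp [0.0468 0.0523 0.0744] x [-0.0118 -0.009 ]
0.03 522 zmin rel tcp [0.0508 0.0608 0.0902] x [-0.0132 -0.0117]
0.035 511 zmin rel tcp [0.053  0.0591 0.0919] x [-0.0119 -0.0067]
0.04 669 zmin rel tcp [0.0861 0.0899 0.0974] x [-0.007  -0.0036]
0.045 1349 zmin rel tcp [0.0897 0.0951 0.1002] x [-0.0119 -0.0046]
```

View pics/w3.png

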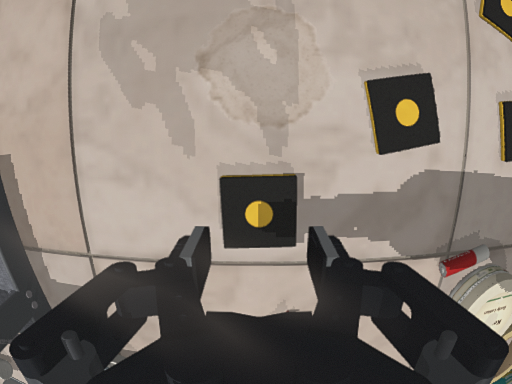

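The picture shows the shim undisturbed at pixel (258,211), square between the fingers. The tips are about 45 mm behind the reported TCP at 50 mm opening. Open, descend 52 mm and check the force.

```bash
python3 -m creep '0 0 0 0 0 0 1;0 0 0 0 0 0 1;0 0 0 0 0 25 1;0 0 0 0 0 40 1;0 0 0 0 0 47 1;0 0 0 0 0 51 1;0 0 0 0 0 51 1'; python3 -m creep '0 0 0 0 0 0 -1;0 0 0 0 0 0 -1;0 0 0 0 0 0 -1;0 0 0 0 0 0 -1' 40
```

```text
clock: 4.4
tcp_pos: [0.5235, 0.2645, -0.0402]
orientation: [-0.002, 3.141, 0.0]
contact_force: [-0.2, -0.5, 0.2]
grip_width: 0.085
gripper_force: 0.0
clock: 4.9
tcp_pos: [0.5238, 0.2646, -0.0396]
orientation: [-0.002, 3.141, 0.001]
contact_force: [-1.4, -0.1, 5.6]
grip_width: 0.0487
gripper_force: 41.3
```

Gripped at 41 N with 48.7 mm width. Lift, then carry level to a point just off the edge.

```bash
python3 -m creep '0 0 0 0 0 -30 -1;0 0 0 0 0 -90 -1;0 0 0 0 0 -150 -1;0 0 -0.143 -16 -60 -150 -1;0 0 -0.143 -34 -120 -150 -1;0 0 -0.143 -49 -180 -150 -1;0 0 -0.143 -58 -235 -150 -1;0 0 -0.143 -64 -269 -150 -1;0 0 -0.143 -64 -269 -150 -1;0 0 -0.143 -64 -269 -150 -1'
python3 - <<'E'
from h import *
p,P=wpts();b,_=grab_frame("scene");t,dt=grab_frame("top")
hsv=cv2.cvtColor(p,cv2.COLOR_RGB2HSV)
k=((hsv[...,0]<14)&(hsv[...,1]>150)&(hsv[...,2]>80)&(P[...,2]>.1)&(P[...,2]<.12)&(P[...,1]<.1))
X=P[k];print(k.sum(),X.min(0),X.max(0))
if k.sum()>10:
    f=np.polyfit(X[:,1],X[:,0],1);print("x at y=-.002:",np.polyval(f,-.002),"yaw",np.degrees(np.arctan(-f[0])))
y=((hsv[...,0]>15)&(hsv[...,0]<35)&(hsv[...,1]>130)&(P[...,2]>.13));print("spot",y.sum(),np.median(P[y],0))
cv2.imwrite("pics/w4.png",np.hstack([cv2.resize(p,(400,300)),cv2.resize(b[120:240,230:390],(400,300))])[...,::-1])
E
```

```text
clock: 6.15
tcp_pos: [0.5874, -0.0036, 0.1095]
orientation: [0.227, -3.133, -0.001]
contact_force: [0.2, 0.1, -0.7]
grip_width: 0.0484
gripper_force: 42.3
188 [ 0.59117916 -0.06279115  0.10638204] [0.61500826 0.04983198 0.11247597]
x at y=-.002: 0.6013949581901339 yaw 10.07942118710592
spot 1259 [ 0.58462667 -0.00404164  0.15887303]
```

View pics/w4.png

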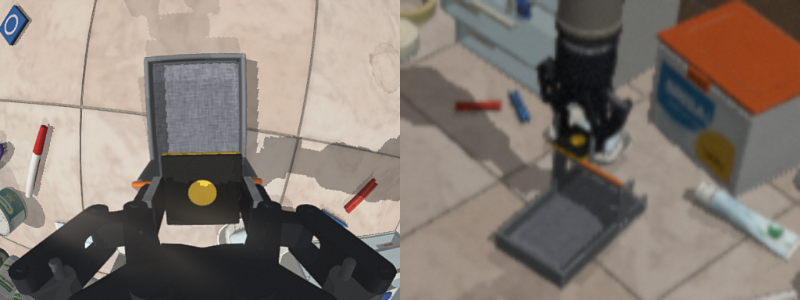

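The picture shows the shim held level over the orange edge, rubber side up, and aligned with the tray. Its underside is 40 mm above the edge and its centre about 14 mm tray-side. Lower 10 mm, trim the yaw and settle, then release.

```bash
python3 -m creep '0 0 -0.017 0 0 10 -1;0 0 -0.017 0 0 10 -1;0 0 -0.017 0 0 10 -1;0 0 -0.017 0 0 10 -1;0 0 -0.017 0 0 10 -1' && python3 -m creep '0 0 0 0 0 0 1;0 0 0 0 0 0 1;0 0 0 0 0 0 1;0 0 0 0 0 0 1;0 0 0 0 0 0 1;0 0 0 0 0 0 1;0 0 0 0 0 -60 1;0 0 0 0 0 -60 1;0 0 0 0 0 -60 1;0 0 0 0 0 -60 1'
python3 - <<'E'
from h import *
p,P=wpts();b,_=grab_frame("scene")
hsv=cv2.cvtColor(p,cv2.COLOR_RGB2HSV)
y=((hsv[...,0]>18)&(hsv[...,0]<35)&(hsv[...,1]>130)&(P[...,2]<.13)&(abs(P[...,1])<.1));print(y.sum(),np.percentile(P[y],[5,50,95],axis=0).round(3))
cv2.imwrite("pics/w5.png",np.hstack([cv2.resize(p,(400,300)),cv2.resize(b[120:240,230:390],(400,300))])[...,::-1])
E
```

```text
clock: 6.92
tcp_pos: [0.5879, -0.0045, 0.0999]
orientation: [-0.253, 3.131, 0.0]
contact_force: [0.7, 1.1, -0.9]
grip_width: 0.0485
gripper_force: 42.2
clock: 8.18
tcp_pos: [0.5867, -0.0045, 0.1584]
orientation: [0.253, -3.129, 0.0]
contact_force: [-0.8, -0.7, -0.3]
grip_width: 0.0854
gripper_force: 0.0
1651 [[ 0.549 -0.032  0.017]
 [ 0.571 -0.009  0.018]
 [ 0.595  0.014  0.019]]
```

View pics/w5.png

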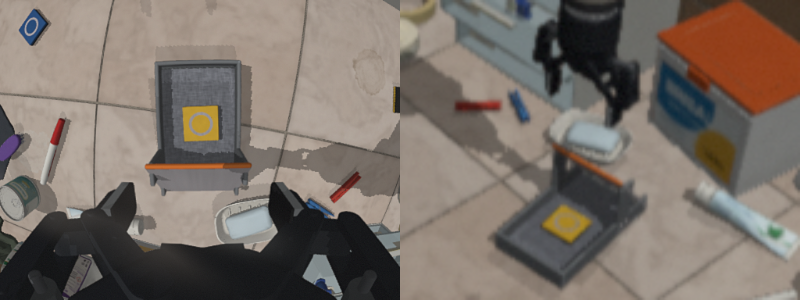

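The shim lies flat in the tray, yellow side up, at crop pixel (200,124). Its top is at 17–19 mm, as expected for 8 + 9 mm, the blue shim is untouched and the gripper is clear.

```bash
python3 -c "
from bench import r
print(r.hand_in())"
```

```text
the job is handed in; nothing more can be done
None
```

The yellow shim flipped over the edge and lies flat in the tray, yellow side up, with the blue shim undisturbed; the job is handed in (no verdict came back).

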